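Seat the tube carrier on the shaker's dowels and lock it

TASK

The tube carrier has been left askew on the shaker platform, propped up on the two locating dowels. Nudge it by its handle, without picking it up off the platform, until both of its holes drop over the dowels and it lies flat; then swing the hold-down arm across it as far as it goes and let go. Leave the other things on the bench where they stand.

Things in the scene. Friction and masses are not known exactly. Their poses are not given: they have to be found in the camera images.
- shaker: Platform shaker, fixed: white base, dark flat deck 270 (x) x 310 (y) mm, deck top 90 mm above the bench. Origin at bench level under the deck's centre; x to its far side (away from the robot at yaw 0), y to its left, z up. When home, the carrier lies centred on the deck, axes along the shaker's, with the centre of its handle bar at (0, 0, 131) mm in this frame.
- dowel_left (a point): Root, on the deck top, of the left upright steel dowel: 12 mm diameter, 10 mm tall, domed tip. At x = +45, y = +50, z = 90 mm in the shaker's frame; axes as the shaker's.
- dowel_right (a point): The same for the right dowel, at x = +45, y = -50, z = 90 mm in the shaker's frame.
- carrier_handle (a point): Centre of the loose tube carrier's black handle bar; axes are the carrier's. The bar is 74 (x) x 14 (y) x 18 (z) mm on two thin posts; its centre is 33 mm above the plate's top face, 41 mm above its underside. At the start the plate leans: -x edge on the deck, +x side raised (about 0.11 rad) on both dowel tips; it is 10 to 30 mm too far to the shaker's +x, up to 15 mm aside, up to 0.2 rad turned.
- hole_left (a point): Centre of the carrier's +y hole at the plate's underside: x = +45, y = +50, z = -41 mm from the handle's centre in the carrier's axes.
- hole_right (a point): Centre of the carrier's -y hole at the plate's underside: x = +45, y = -50, z = -41 mm from the handle's centre in the carrier's axes.
- hold_down (a joint): Angle of the steel hold-down arm (rad): 0 = pointing to the shaker's +x, beside the carrier (open); grows clockwise from above to its stop at 1.57 = pointing to the shaker's -y, across the carrier. Starts at 0 to 0.25; stays where it is left (about 1 N at the knob moves it). It passes 3 mm above a carrier that lies flat; one that leans blocks it.
- hold_down_knob (a point): Upright black knob at the arm's end, moving with it: a post of 16 mm diameter, 75 mm from the pivot, from 107 mm (arm's top face) to 149 mm above the bench. This point is on its axis, 131 mm above the bench.
- hold_down_pivot (a point): Pivot axis of the hold-down arm, fixed on the shaker at x = +10, y = +120 mm, at the arm's underside (101 mm above the bench).
- reagent_bottle: Bystander: white bottle, 68 mm diameter, 130 mm tall, standing on the bench. Origin at the centre of its base.
- beaker: Bystander: glass beaker, 72 mm diameter, 85 mm tall. Origin at the centre of its base.
- tip_box: Bystander: grey divided box, 80 x 120 x 50 mm. Origin at the centre of its base.
- carrier: The loose tube carrier, 0.25 to 0.5 kg: aluminium plate 130 (x) x 150 (y) x 8 mm with two 15 mm through holes near its +x edge and a row of five white tube caps, 11 mm tall, along its -x edge. Origin at the centre of the plate's underside, 41 mm below the handle's centre. It slides on the dowel tips and drops flat when both holes are over them.
Mind the look-alikes: they are no part of the job. What is meant by the carrier is not brown or pink, and is the smaller of those in its own colour.

How it is judged:
By the outcome, as a careful person would: the job done as asked, in the order asked, and still so for the second after the job is handed in, with the robot touching nothing.
It also fails if it takes over 51 s, if anything falls off the work surface, if the arm or the gripper's body presses on something with over 40 N, if the wrist force passes 120 N, or if a joint passes its speed limit or range.

ROBOT

A 6-joint arm with a two-finger parallel gripper is mounted at the origin on the work surface. World frame = base frame: x ahead of the robot, y to its left, z up, the work surface at z = 0. Lengths are in m, angles in degrees, forces in N, time in s.
With the tool pointing down it reaches from about 0.3 to 0.75 m from the base axis. Payload 8.5 kg.
Tool frame: the origin (TCP) lies on the centre line of the jaws, within the pads' length; the fingertips stand 19 mm ahead of it and the grasp point (between the pads) is the TCP; z points along the fingers, x is the direction in which the jaws open and shut, and the axes are right-handed (so a half turn about z gives the same grasp; the last joint's range is limited). The gripper opens to 85 mm and grips with 20 to 120 N. Pads are 22 mm wide; open, the fingers measure 114 mm over their backs; the gripper's body (76 mm by 85 mm) begins 54 mm behind the grasp point. The pads swing forward as they close: fully open they stand 13 mm farther back than shut.
Start: joints at [-86.419, 21.807, 74.336, -0, 83.858, -12.336], TCP at [0.151, -0.529, 0.25] pointing down, gripper open.
Joint ranges: [-178.18, 178.18], [-50.72, 133.34], [12.68, 142.11], [-81.47, 261.47], [9.98, 163.14], [-165.26, 165.26]. Speed limits (degrees/s): [136.94, 136.94, 180, 180, 180, 180].

INTERFACE

Orientations are given as a 3x3 rotation matrix whose columns are the frame's x, y, z axes.
In Python, from rig import env, cams, order gives the robot as it stands.
- The arm moves only by the tool step_arm, never from a script. Its argument "steps" is a list of rows, each an object with "xyz": the shift along the tool's x, y, z normalised to -1 to 1, where 1 is 0.04 m, a list of three; "turn": the turn, a rotation vector about the tool's x, y, z normalised to -1 to 1, where 1 is 0.08 rad, a list of three; "gripper": the gripper command: -1 is shut, 1 is fully open, values between are in proportion. A call has 1 to 20 rows; each row shifts and turns the commanded pose from where the row before left it, along the tool's axes as they then stand; what a row does not reach is not made up. A row lasts 1/12 s, in which the tool goes at most 41.7 mm and 7.16 degrees, less where a joint would pass 70% of its speed; a pose out of reach is approached as far as the arm can. A call with a number of a shift or a turn outside -1 to 1 is refused whole. A call with a gripper value outside its range is refused whole. The fingers move at their own pace and stop on an object; "squeeze" is the grip in N (left out, the last holds). Time passes only in rows, so rows that do not move let the fingers close. It gives the time, the measured TCP pose, the force and the opening at its end, in the units of the state.
- env.observe(): the state, without advancing time (a new reading comes with each control period).
- cams.get_image(name): name is "scene" or "side" or "wrist"; returns (picture, depth): 384x512x3 uint8, red, green, blue; 384x512 float32, m along the optical axis (not along the pixel's ray), 0 where there is no reading.
- cams.camera_info(name): a dict with "fx", "fy", "cx", "cy" (pixels), "extrinsics" (4x4, takes a point from camera to world coordinates). Camera axes: x right, y down, z forward; pixel columns grow to the right and rows downward; lengths in m; the calibration is good to about 2 mm. A picture is of the moment at which its call begins: read the wrist's pose just before it. camera_info takes no time and is no camera call; for the wrist camera it gives the pose at the moment of the call.
- order.close_job(): hands the job in, once; it reports no verdict.
The state is a dict: "time_s": time; "q": joint angles; "qvel": joint speeds; "joint_efforts": joint torques, N m; "position": TCP position; "tool_rot": TCP orientation; "ft_force": force on the tool from outside, world axes, zero at the start; "wrist_torque": the same for the moment, N m; "grip_width": finger opening in m.
Only numpy, scipy, OpenCV 4.12 (cv2) and the standard library are available. Lean on these libraries where they do the work, as an engineer would, in place of code of your own. Each camera call takes 0.05 s, during which the arm holds its last target. There are 200 camera calls.

## Working session

There is one attempt and no reset: what is moved stays moved. The work goes in short steps, Python scripts to look and compute and a tool call to move; the robot and the scene stay as the last step left them, time stands still between calls to the robot, and variables do not carry over. Pictures are saved under pics/ and viewed, about 8 in all and at most 12, crops included, and the job is handed in when it is done.

Besides the shell and the picture viewer there is one more tool, called after "Emit:" by a JSON object that holds its "name" and its "arguments". step_arm: Moves the arm, as the interface text tells. Scaled input: -1 to 1 covers 0.04 m each way for a shift and 0.08 rad each way for a turn. Its arguments: {"type":"object","properties":{"steps":{"type":"array"},"squeeze":{"type":"number"}},"required":["steps"]}

```bash
mkdir -p pics; ls; python3 - <<'E'
from rig import env,cams,order
import cv2,numpy as np
s=env.observe();print(s['time_s'],s['position'],s['tool_rot'],s['grip_width'])
for n in ['scene','side']:
    p,d=cams.get_image(n);cv2.imwrite(f'pics/{n}0.png',p[...,::-1]);np.savez(f'pics/{n}0.npz',p=p,d=d)
    i=cams.camera_info(n);print(n,i)
E
```

```text
pics
0.0 [ 0.15080261 -0.528648    0.24968476] [[ 2.74260828e-01 -9.61655337e-01 -1.02297747e-04]
 [-9.61654196e-01 -2.74260664e-01  1.51523543e-03]
 [-1.48519048e-03 -3.17194665e-04 -9.99998847e-01]] 0.08565266004371226
scene {'fx': 424.5747931819444, 'fy': 424.5747931819444, 'cx': 253.51111545824483, 'cy': 198.08862654342323, 'extrinsics': array([[ 0.15134613,  0.59334251, -0.79059409,  1.45247128],
       [ 0.98819584, -0.11002464,  0.10659999, -0.13513494],
       [-0.02373452, -0.79739529, -0.60299041,  0.79006474],
       [ 0.        ,  0.        ,  0.        ,  1.        ]])}
side {'fx': 352.53582927668236, 'fy': 352.53582927668236, 'cx': 254.35284068379573, 'cy': 190.87369192456364, 'extrinsics': array([[ 0.99894983, -0.00351445,  0.04568255,  0.49284756],
       [-0.04088303, -0.51848337,  0.85410981, -0.84717303],
       [ 0.02068391, -0.85508049, -0.51808255,  0.63235157],
       [ 0.        ,  0.        ,  0.        ,  1.        ]])}
```

View pics/scene0.png

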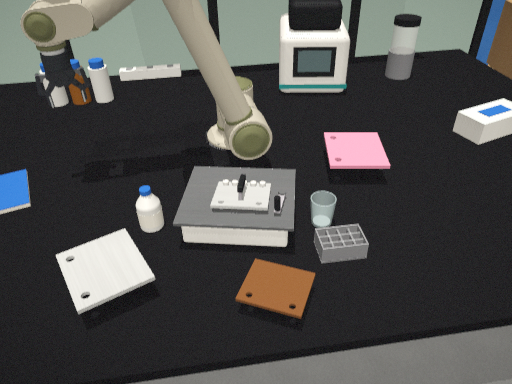

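View pics/side0.png

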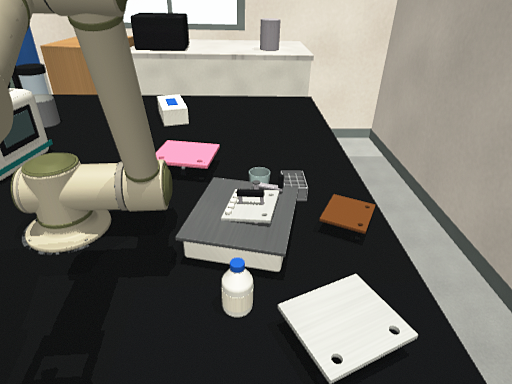

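The carrier sits on the dark deck (scene ~(240,190), side ~(250,205)), with its black handle at (241,183) and the hold-down knob at (278,203). The large white, brown and pink plates are decoys. Next I measure the deck and handle from depth.

```bash
cat > h.py <<'E'
from rig import env,cams,order
import cv2,numpy as np
def cloud(d,i,T=None):
    T=i['extrinsics'] if T is None else T
    v,u=np.mgrid[:d.shape[0],:d.shape[1]]
    c=np.stack([(u-i['cx'])/i['fx']*d,(v-i['cy'])/i['fy']*d,d],-1)
    return c@T[:3,:3].T+T[:3,3]
def ray(u,v,z,i,T=None):
    T=i['extrinsics'] if T is None else T
    r=T[:3,:3]@np.array([(u-i['cx'])/i['fx'],(v-i['cy'])/i['fy'],1])
    return T[:3,3]+r*(z-T[2,3])/r[2]
E
python3 - <<'E'
from h import *
ims=[]
for n,(a,b,c,e) in {'scene':(165,155,145,100),'side':(170,150,150,130)}.items():
    f=np.load(f'pics/{n}0.npz');p,d=f['p'],f['d'];i=cams.camera_info(n);P=cloud(d,i)
    sub=np.zeros(d.shape,bool);sub[b:b+e,a:a+c]=1
    g=p.astype(int)
    m=sub&(d>0)&(P[...,2]>.083)&(P[...,2]<.097)
    r=cv2.minAreaRect(P[m][:,:2].astype(np.float32));print(n,m.sum(),r,np.median(P[m][:,2]))
    blk=sub&(g.max(-1)<40)&(P[...,2]>.11)
    k,l,st,ce=cv2.connectedComponentsWithStats(blk.astype(np.uint8))
    for j in range(1,k):
        if st[j,4]>8: 
            Q=P[l==j];print(' blk',st[j],ce[j],Q.mean(0).round(4),Q.min(0).round(3),Q.max(0).round(3))
    ims.append(cv2.resize(p[b:b+100,a:a+145],(580,400),interpolation=cv2.INTER_CUBIC)[:300 if n=='scene' else 400])
cv2.imwrite('pics/crop0.png',cv2.resize(np.vstack(ims),(500,600))[...,::-1])
E
```

```text
scene 4958 ((0.46879202127456665, -0.03977547585964203), (0.3097274899482727, 0.3569035828113556), 75.9051284790039) 0.08835902163215703
 blk [238 178   7  14  24] [241.41666667 186.41666667] [ 0.5473 -0.0442  0.1426] [ 0.51  -0.055  0.136] [ 0.561 -0.032  0.147]
 blk [275 198   5  13  55] [277.01818182 204.03636364] [0.637  0.0333 0.1414] [ 0.618 -0.135  0.112] [1.452 0.042 0.79 ]
side 5273 ((0.5168076753616333, -0.045206934213638306), (0.42657196521759033, 0.40396109223365784), 40.396968841552734) 0.09105257321397897
 blk [278 174   6  14  64] [280.3125   180.921875] [0.6122 0.0189 0.1396] [ 0.493 -0.847  0.111] [0.622 0.04  0.632]
 blk [237 190  26   7 163] [250.01840491 192.68711656] [ 0.5241 -0.0476  0.1418] [ 0.489 -0.06   0.129] [ 0.556 -0.037  0.153]
```

View pics/crop0.png

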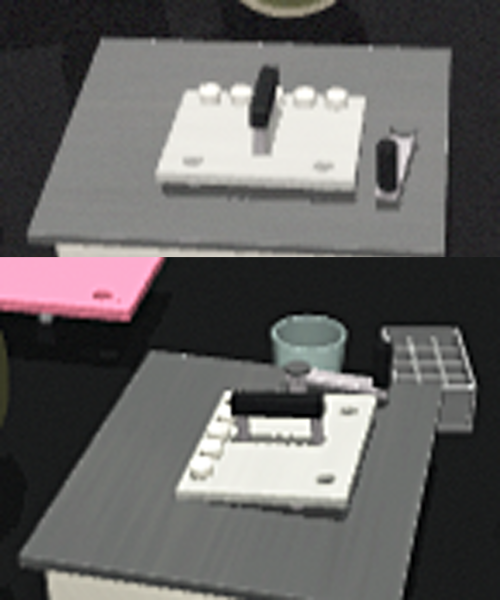

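The bar runs along x at about (0.525, -0.047) and its underside is propped on the dowels; the hold-down knob is at about (0.63, 0.03). I'll move above it for a wrist view.

Emit:
{"name": "step_arm", "arguments": {"steps": [{"xyz": [-0.3,-0.35,-0.6],"turn": [0,0,0],"gripper": 1},{"xyz": [-0.6,-0.69,-0.2],"turn": [0,0,0],"gripper": 1},{"xyz": [-0.6,-0.69,-0.2],"turn": [0,0,0],"gripper": 1},{"xyz": [-0.6,-0.69,-0.2],"turn": [0,0,0],"gripper": 1},{"xyz": [-0.6,-0.69,-0.2],"turn": [0,0,0],"gripper": 1},{"xyz": [-0.6,-0.69,-0.2],"turn": [0,0,0],"gripper": 1},{"xyz": [-0.6,-0.69,-0.2],"turn": [0,0,0],"gripper": 1},{"xyz": [-0.6,-0.69,-0.2],"turn": [0,0,0],"gripper": 1},{"xyz": [-0.6,-0.69,-0.2],"turn": [0,0,0],"gripper": 1},{"xyz": [-0.6,-0.69,-0.2],"turn": [0,0,0],"gripper": 1},{"xyz": [-0.6,-0.69,-0.2],"turn": [0,0,0],"gripper": 1},{"xyz": [-0.6,-0.69,-0.1],"turn": [0,0,0],"gripper": 1},{"xyz": [-0.6,-0.69,0],"turn": [0,0,0],"gripper": 1},{"xyz": [-0.6,-0.69,0],"turn": [0,0,0],"gripper": 1},{"xyz": [-0.6,-0.69,0],"turn": [0,0,0],"gripper": 1},{"xyz": [-0.5,-0.6,0],"turn": [0,0,0],"gripper": 1},{"xyz": [-0.2,-0.3,0],"turn": [0,0,0],"gripper": 1},{"xyz": [0,0,0],"turn": [0,0,0],"gripper": 1},{"xyz": [0,0,0],"turn": [0,0,0],"gripper": 1}]}}

```text
time_s: 1.68
position: [0.4674, -0.0473, 0.3579]
tool_rot: [[0.276, -0.961, -0.001], [-0.961, -0.276, 0.0], [-0.0, 0.001, -1.0]]
ft_force: [0.1, 0.3, -0.6]
grip_width: 0.0852
```

```bash
python3 - <<'E'
from h import *
s=env.observe();print(s['time_s'],s['position'],s['q'],s['ft_force'])
i=cams.camera_info('wrist');p,d=cams.get_image('wrist');cv2.imwrite('pics/w1.png',p[...,::-1]);np.savez('pics/w1.npz',p=p,d=d,T=i['extrinsics']);print(i)
E
```

```text
1.6833 [ 0.46736162 -0.04731954  0.35787604] [-2.02593019e+01  1.01708453e+01  7.32906130e+01 -1.42954882e-02
  9.66001724e+01  5.37333847e+01] [ 0.11079063  0.3372551  -0.61250931]
{'fx': 301.30816164100906, 'fy': 301.30816164100906, 'cx': 258.35656435255396, 'cy': 188.09736920256333, 'extrinsics': array([[ 2.75764343e-01, -9.16803798e-01, -2.88833557e-01,
         5.40694411e-01],
       [-9.61224996e-01, -2.63248863e-01, -8.21373462e-02,
        -2.60757999e-02],
       [-7.31274506e-04,  3.00284586e-01, -9.53849376e-01,
         4.82292485e-01],
       [ 0.00000000e+00,  0.00000000e+00,  0.00000000e+00,
         1.00000000e+00]])}
```

View pics/w1.png

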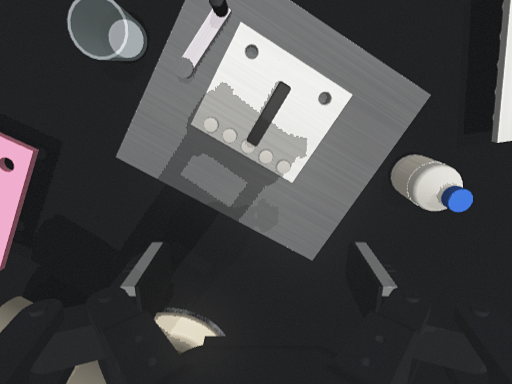

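The wrist view shows the deck corners at (117,156), (313,260) and (430,95), the plate's holes at (252,51) and (324,98), the bar from (248,142) to (285,85), and the knob at (218,5). The pivot is at about (186,68).

```bash
cat >> h.py <<'E'
def deckpose(p,d,i,T):
    P=cloud(d,i,T);g=p.astype(int)
    m=((d>0)&(abs(P[...,2]-.09)<.006)).astype(np.uint8)
    return m,P
E
python3 - <<'E'
from h import *
f=np.load('pics/w1.npz');p,d,T=f['p'],f['d'],f['T'];i=cams.camera_info('wrist');P=cloud(d,i,T)
g=p.astype(int)
# deck corners by edge refine: gray->threshold deck vs black
gray=cv2.GaussianBlur(cv2.cvtColor(p,cv2.COLOR_RGB2GRAY),(3,3),0).astype(float)
def edge(a,b,n=40,w=8):
    a,b=np.array(a,float),np.array(b,float);t=(b-a)/np.linalg.norm(b-a);nn=np.array([-t[1],t[0]]);pts=[]
    for s in np.linspace(.06,.94,n):
        c=a+(b-a)*s;o=np.arange(-w,w+.1,.5)
        v=cv2.remap(gray.astype(np.float32),(c[0]+o*nn[0]).astype(np.float32)[None],(c[1]+o*nn[1]).astype(np.float32)[None],cv2.INTER_LINEAR)[0]
        k=np.argmax(abs(np.gradient(v)));pts.append(c+o[k]*nn)
    W=np.array([ray(u,v,.09,i,T)[:2] for u,v in pts],np.float32)
    l=cv2.fitLine(W,cv2.DIST_HUBER,0,.01,.01).ravel();n_=np.array([-l[1],l[0]]);r=(W-l[2:])@n_
    return l,np.median(abs(r))
L={}
for k,(a,b) in dict(near=((117,156),(313,260)),right=((313,260),(430,95)),left=((117,156),(180,12)),far=((430,95),(300,10))).items():
    L[k],r=edge(a,b);print(k,L[k],r,np.degrees(np.arctan2(L[k][1],L[k][0])))
for n,(u,v) in dict(cA=(117,156),cB=(313,260),cC=(430,95)).items():print(n,ray(u,v,.09,i,T))
# holes
for (u,v) in [(252,51),(324,98)]:
    q=gray[v-9:v+10,u-9:u+10];w=(q<150).astype(np.uint8);mm=cv2.moments(w,True);c=(u-9+mm['m10']/mm['m00'],v-9+mm['m01']/mm['m00']);print('hole',c,w.sum(),ray(*c,.110,i,T))
blk=((g.max(-1)<45)&(P[...,2]>.125)&(d>0)).astype(np.uint8);blk[:70]=0;blk[160:]=0;blk[:,:240]=0;blk[:,300:]=0
v,u=np.nonzero(blk);print('bar',len(u),cv2.minAreaRect(np.stack([u,v],1).astype(np.float32)),P[blk>0].mean(0))
for (a,b) in [(248,142),(285,85)]:print(P[b-2:b+3,a-4:a+5,2].round(3).max())
for a in [(218,5),(186,68)]:print('knob/pivot',ray(*a,.149 if a[0]==218 else .107,i,T))
E
```

```text
near [ 0.24572147  0.9693405   0.37266868 -0.02180652] 2.2285814e-08 75.77552
right [ 0.97021616 -0.24224076  0.48595467 -0.203943  ] 0.0001722858 -14.01883
left [ 0.9698366  -0.24375604  0.51473314  0.10842926] 0.00011786442 -14.108331
far [ 0.24217047  0.97023374  0.6222792  -0.13707434] 0.00017274056 75.98532
cA [0.41309722 0.13189991 0.09      ]
cB [ 0.33723779 -0.16803167  0.09      ]
cC [ 0.59746752 -0.23153176  0.09      ]
hole (251.3308823529412, 50.92647058823529) 136 [ 0.58238169 -0.00555171  0.11      ]
hole (324.5241935483871, 97.83870967741936) 124 [ 0.55722661 -0.10252183  0.11      ]
bar 7 ((263.7135314941406, 110.44845581054688), (5.5263519287109375, 67.67569732666016), 34.15969467163086) [ 0.53694474 -0.04003816  0.14776273]
0.145
0.153
knob/pivot [0.60855685 0.03451992 0.149     ]
knob/pivot [0.54432007 0.06260033 0.107     ]
```

Shaker: centre (0.5051, -0.0490), yaw -14.06°. The measured deck size is 310 x 270 mm, as specified. The carrier is +19 mm in x and +11 mm in y of home, with nearly no relative yaw. I'll turn the tool to the shaker's axes, go down around the bar and close gently.

Emit:
{"name": "step_arm", "arguments": {"steps": [{"xyz": [0.13,-0.68,0],"turn": [0,0,0],"gripper": 0.6},{"xyz": [0.13,-0.69,0],"turn": [0,0,0],"gripper": 0.4},{"xyz": [0,0,0.5],"turn": [0,0,0.936],"gripper": 0.2},{"xyz": [0,0,0.8],"turn": [0,0,0.936],"gripper": 0.2},{"xyz": [0,0,0.8],"turn": [0,0,0.936],"gripper": 0.2},{"xyz": [0,0,0.8],"turn": [0,0,0.936],"gripper": 0.2},{"xyz": [0,0,0.5],"turn": [0,0,0.936],"gripper": 0.2},{"xyz": [0,0,0.3],"turn": [0,0,0.936],"gripper": 0.2},{"xyz": [0,0,0],"turn": [0,0,0.938],"gripper": 0.2},{"xyz": [0,0,0],"turn": [0,0,0],"gripper": 0.2},{"xyz": [0,0,0],"turn": [0,0,0],"gripper": 0.2}], "squeeze": 20}}

```text
time_s: 2.65
position: [0.5227, -0.0437, 0.2107]
tool_rot: [[-0.243, -0.97, 0.0], [-0.97, 0.243, -0.0], [0.0, -0.0, -1.0]]
ft_force: [-0.5, -0.3, 0.5]
grip_width: 0.0513
```

```bash
python3 - <<'E'
from h import *
s=env.observe();print(s['time_s'],s['position'],s['grip_width'],s['tool_rot'].round(4) if hasattr(s['tool_rot'],'round') else s['tool_rot'])
i=cams.camera_info('wrist');p,d=cams.get_image('wrist');cv2.imwrite('pics/w2.png',p[...,::-1]);np.savez('pics/w2.npz',p=p,d=d,T=i['extrinsics'])
E
```

```text
2.65 [ 0.52271397 -0.04367795  0.21066529] 0.05125319279618774 [[-2.434e-01 -9.699e-01  4.000e-04]
 [-9.699e-01  2.434e-01 -3.000e-04]
 [ 2.000e-04 -5.000e-04 -1.000e+00]]
```

View pics/w2.png

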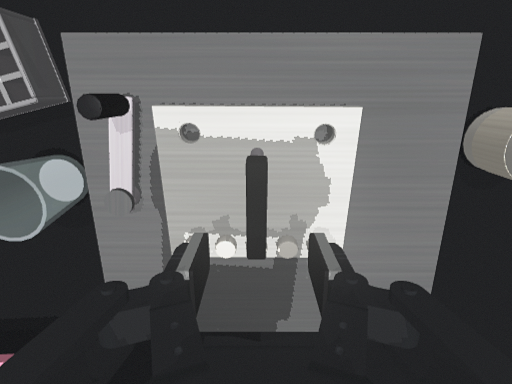

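The wrist view shows the bar (256,155–258) centred between the fingers and parallel to them, with holes at (189,132) and (324,133). I'll go down and close.

Emit:
{"name": "step_arm", "arguments": {"steps": [{"xyz": [0,0,0.6],"turn": [0,0,0],"gripper": 0.1},{"xyz": [0,0,0.6],"turn": [0,0,0],"gripper": 0.1},{"xyz": [0,0,0.4],"turn": [0,0,0],"gripper": 0.0},{"xyz": [0,0,0.17],"turn": [0,0,0],"gripper": 0.0},{"xyz": [0,0,0],"turn": [0,0,0],"gripper": -0.3},{"xyz": [0,0,0],"turn": [0,0,0],"gripper": -0.6},{"xyz": [0,0,0],"turn": [0,0,0],"gripper": -0.8},{"xyz": [0,0,0],"turn": [0,0,0],"gripper": -0.8},{"xyz": [0,0,0],"turn": [0,0,0],"gripper": -0.8},{"xyz": [0,0,0],"turn": [0,0,0],"gripper": -0.8}], "squeeze": 20}}

```text
time_s: 3.53
position: [0.5235, -0.0429, 0.1406]
tool_rot: [[-0.244, -0.97, 0.002], [-0.97, 0.244, -0.001], [0.0, -0.003, -1.0]]
ft_force: [-0.1, -0.7, 6.2]
grip_width: 0.0129
```

Emit:
{"name": "step_arm", "arguments": {"steps": [{"xyz": [0.05,0.05,0],"turn": [0,0,0],"gripper": -0.8},{"xyz": [0.05,0.07,0],"turn": [0,0,0],"gripper": -0.8},{"xyz": [0.05,0.07,0],"turn": [0,0,0],"gripper": -0.8},{"xyz": [0.05,0.07,0],"turn": [0,0,0],"gripper": -0.8},{"xyz": [0.05,0.07,0],"turn": [0,0,0],"gripper": -0.8},{"xyz": [0.01,0.07,0],"turn": [0,0,0],"gripper": -0.8},{"xyz": [0,0.03,0],"turn": [0,0,0],"gripper": -0.8},{"xyz": [0,0,0],"turn": [0,0,0],"gripper": -0.8},{"xyz": [0,0,0],"turn": [0,0,0],"gripper": -0.8}]}}

```text
time_s: 4.28
position: [0.5034, -0.0487, 0.1393]
tool_rot: [[-0.244, -0.97, -0.001], [-0.97, 0.244, -0.0], [0.001, 0.001, -1.0]]
ft_force: [2.7, -1.7, 2.9]
grip_width: 0.0134
```

```bash
cat >> h.py <<'E'
C=np.array([.50511,-.04895]);a=np.radians(-14.06);X=np.array([np.cos(a),np.sin(a)]);Y=np.array([-X[1],X[0]])
def sh(w):return np.array([(w[:2]-C)@X,(w[:2]-C)@Y,w[2]])
def holes(tag,z=.110):
    i=cams.camera_info('wrist');T=i['extrinsics'];p,d=cams.get_image('wrist');cv2.imwrite(f'pics/{tag}.png',p[...,::-1])
    s=env.observe();print(s['time_s'],'tcp',sh(np.array(s['position'])).round(4),s['ft_force'],s['grip_width'])
    P=cloud(d,i,T)
    S=np.stack([(P[...,:2]-C)@X,(P[...,:2]-C)@Y,P[...,2]],-1)
    # plate top: sample heights, bright unsat pixels
    h=p.astype(int);br=(h.min(-1)>110)&(np.ptp(h,-1)<40)&(d>0)&(abs(S[...,1])<.09)&(abs(S[...,0])<.1)&(S[...,2]<.12)&(S[...,2]>.09)
    for lo,hi in [(-.03,0),(.0,.03),(.03,.06)]:
        q=S[br&(S[...,0]>lo)&(S[...,0]<hi)]; 
        if len(q): print(' top z',lo,hi,np.median(q[:,2]).round(4),len(q))
    for y in (.05,-.05):
        w=np.append(C+.045*X+y*Y,z);c=np.linalg.inv(T)@np.append(w,1);u=int(i['fx']*c[0]/c[2]+i['cx']);v=int(i['fy']*c[1]/c[2]+i['cy'])
        r=26;sub=cv2.cvtColor(p,cv2.COLOR_RGB2GRAY)[max(v-r,0):v+r,u-r:u+r]
        t,b=cv2.threshold(cv2.GaussianBlur(sub,(3,3),0),0,255,cv2.THRESH_BINARY_INV+cv2.THRESH_OTSU)
        k,l,st,ce=cv2.connectedComponentsWithStats(b)
        for j in range(1,k):
            if 60<st[j,4]<900 and st[j,0]>0 and st[j,1]>0:
                print(' hole',y,(u,v),st[j],sh(ray(ce[j][0]+u-r,ce[j][1]+max(v-r,0),z,i,T)).round(4))
E
python3 -c "
from h import *
holes('w3')"
```

```text
4.3333 tcp [-0.0017 -0.0002  0.1393] [ 2.22861615 -2.56999222  3.05603875] 0.01358445619282404
 top z -0.03 0 0.1035 7537
 top z 0.0 0.03 0.1061 11712
 top z 0.03 0.06 0.1087 15628
```

View pics/w3.png

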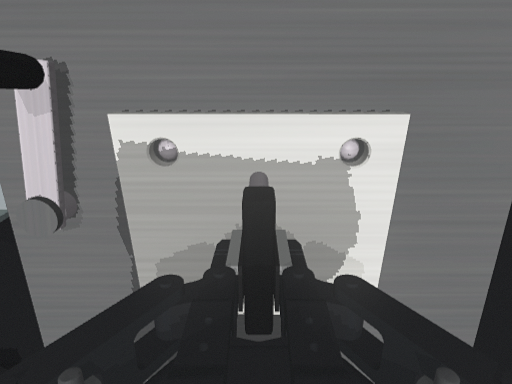

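The dowel tips now show inside both holes, at (168,150) and (349,150), symmetric about the bar. I'll nudge it a little further in -x, then ease the grip so it can drop.

Emit:
{"name": "step_arm", "arguments": {"steps": [{"xyz": [0,0.03,0],"turn": [0,0,0],"gripper": -0.8},{"xyz": [0,0.03,0],"turn": [0,0,0],"gripper": -0.8},{"xyz": [0,0,0],"turn": [0,0,0],"gripper": -0.8},{"xyz": [0,0,0],"turn": [0,0,0],"gripper": -0.5},{"xyz": [0,0,0],"turn": [0,0,0],"gripper": -0.5},{"xyz": [0,0,0],"turn": [0,0,0],"gripper": -0.5},{"xyz": [0,0,0],"turn": [0,0,0],"gripper": -0.5}]}}

```text
time_s: 4.92
position: [0.501, -0.0477, 0.1392]
tool_rot: [[-0.244, -0.97, -0.001], [-0.97, 0.244, 0.0], [-0.0, 0.001, -1.0]]
ft_force: [0.3, 0.1, -0.2]
grip_width: 0.0216
```

```bash
python3 -c "
from h import *
holes('w4')"
```

```text
4.9667 tcp [-0.0042  0.0002  0.1393] [-0.47097444 -0.47173515 -0.39222916] 0.021355831445449277
 top z -0.03 0 0.099 7979
 top z 0.0 0.03 0.099 11372
 top z 0.03 0.06 0.099 14642
```

View pics/w4.png

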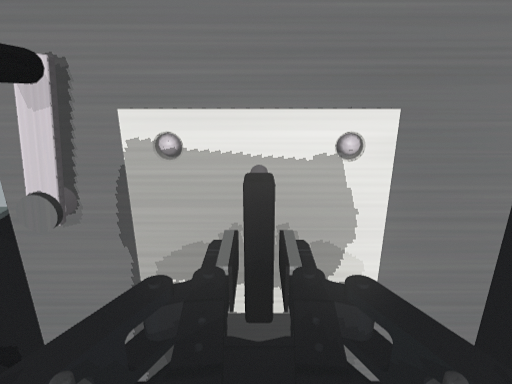

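The carrier has dropped: the plate top is uniformly at 0.099 and both dowels are centred in the holes at (168,145) and (350,145). Next I let go, rise, shut the fingers and go down behind the knob (on its +y side).

Emit:
{"name": "step_arm", "arguments": {"steps": [{"xyz": [0,0,0],"turn": [0,0,0],"gripper": 0},{"xyz": [0,0,0],"turn": [0,0,0],"gripper": 0},{"xyz": [0,0,0],"turn": [0,0,0],"gripper": 0},{"xyz": [0,0,-0.8],"turn": [0,0,0],"gripper": 0},{"xyz": [0,0,-0.85],"turn": [0,0,0],"gripper": 0},{"xyz": [0,0,0],"turn": [0,0,0],"gripper": 0},{"xyz": [-0.75,-0.47,0],"turn": [0,0,0],"gripper": -1},{"xyz": [-0.75,-0.47,0],"turn": [0,0,0],"gripper": -1},{"xyz": [-0.75,-0.47,0],"turn": [0,0,0],"gripper": -1},{"xyz": [-0.75,-0.47,0],"turn": [0,0,0],"gripper": -1},{"xyz": [-0.75,-0.47,0],"turn": [0,0,0],"gripper": -1},{"xyz": [0,0,0],"turn": [0,0,0],"gripper": -1},{"xyz": [0,0,0],"turn": [0,0,0],"gripper": -1}]}}

```text
time_s: 6.05
position: [0.6296, 0.0758, 0.2045]
tool_rot: [[-0.242, -0.97, -0.001], [-0.97, 0.242, 0.0], [0.0, 0.001, -1.0]]
ft_force: [-0.2, 0.1, 0.3]
grip_width: 0.0005
```

```bash
python3 - <<'E'
from h import *
s=env.observe();print(s['time_s'],sh(np.array(s['position'])),s['grip_width'])
p,d=cams.get_image('wrist');i=cams.camera_info('wrist');T=i['extrinsics']
out=[p]
q,d2=cams.get_image('scene');out.append(cv2.resize(q[140:260,160:320],(512,384)))
cv2.imwrite('pics/w5.png',cv2.resize(np.hstack(out),(800,300))[...,::-1])
f=np.load('pics/w1.npz');j=cams.camera_info('wrist');
print('beaker',sh(ray(105,28,.04,j,f['T'])))
E
```

```text
6.05 [0.09046957 0.15126077 0.20452657] 0.00045579292984851546
beaker [-0.0015054   0.24726995  0.04      ]
```

View pics/w5.png

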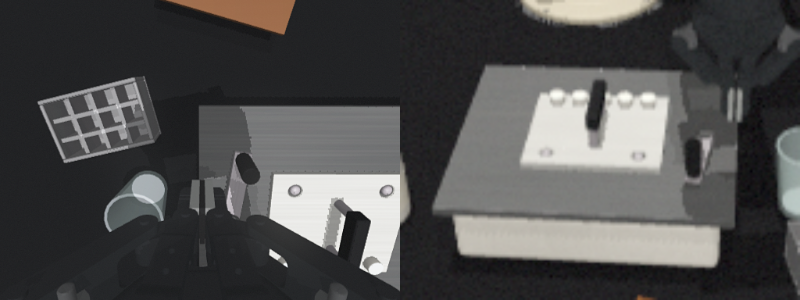

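The closed fingers hang on the knob's +y side, clear of the beaker, and the carrier stays flat. I'll go down and sweep the arc to about 1.4 rad.

Emit:
{"name": "step_arm", "arguments": {"steps": [{"xyz": [0,0,0.6],"turn": [0,0,0],"gripper": -1},{"xyz": [0,0,0.6],"turn": [0,0,0],"gripper": -1},{"xyz": [0,0,0.46],"turn": [0,0,0],"gripper": -1},{"xyz": [0,0,0],"turn": [0,0,0],"gripper": -1},{"xyz": [0.28,0.03,0],"turn": [0,0,0],"gripper": -1},{"xyz": [0.28,0.03,0],"turn": [0,0,0],"gripper": -1},{"xyz": [0.195,0,0],"turn": [0,0,0],"gripper": -1},{"xyz": [0.195,0,0],"turn": [0,0,0],"gripper": -1},{"xyz": [0.19,0.035,0],"turn": [0,0,0],"gripper": -1},{"xyz": [0.19,0.035,0],"turn": [0,0,0],"gripper": -1},{"xyz": [0.18,0.075,0],"turn": [0,0,0],"gripper": -1},{"xyz": [0.18,0.075,0],"turn": [0,0,0],"gripper": -1},{"xyz": [0,0,0],"turn": [0,0,0],"gripper": -1}]}}

```text
time_s: 7.23
position: [0.601, 0.0106, 0.1393]
tool_rot: [[-0.245, -0.97, -0.0], [-0.97, 0.245, -0.0], [0.001, 0.0, -1.0]]
ft_force: [0.9, -0.5, 0.4]
grip_width: 0.0002
```

```bash
python3 - <<'E'
from h import *
s=env.observe();print(s['time_s'],sh(np.array(s['position'])),s['ft_force'])
p,d=cams.get_image('wrist');q,d2=cams.get_image('scene')
cv2.imwrite('pics/w6.png',cv2.resize(np.hstack([p,cv2.resize(q[140:260,160:320],(512,384))]),(800,300))[...,::-1])
E
```

```text
7.2333 [0.07859621 0.08104165 0.13925011] [ 0.90102442 -0.48356566  0.40081249]
```

View pics/w6.png

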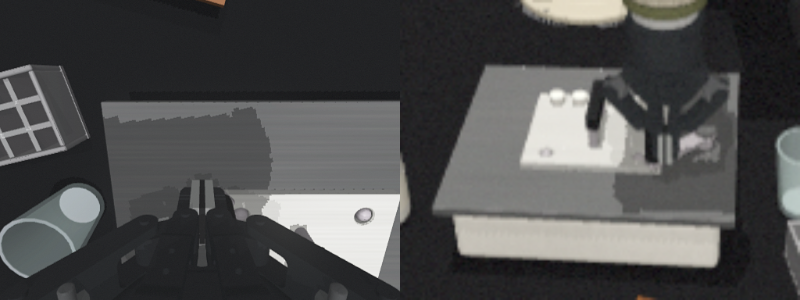

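The knob is moving ahead of the fingers over the flat carrier, with about 1 N of force. I'll continue to the stop.

Emit:
{"name": "step_arm", "arguments": {"steps": [{"xyz": [0.17,0.12,0],"turn": [0,0,0],"gripper": -1},{"xyz": [0.17,0.12,0],"turn": [0,0,0],"gripper": -1},{"xyz": [0.14,0.15,0],"turn": [0,0,0],"gripper": -1},{"xyz": [0.14,0.15,0],"turn": [0,0,0],"gripper": -1},{"xyz": [0.105,0.185,0],"turn": [0,0,0],"gripper": -1},{"xyz": [0.105,0.185,0],"turn": [0,0,0],"gripper": -1},{"xyz": [0.05,0.15,0],"turn": [0,0,0],"gripper": -1},{"xyz": [0.05,0.1,0],"turn": [0,0,0],"gripper": -1},{"xyz": [0,0,0],"turn": [0,0,0],"gripper": -1},{"xyz": [0,0,0],"turn": [0,0,0],"gripper": -1}]}}

```text
time_s: 8.17
position: [0.5476, -0.013, 0.1392]
tool_rot: [[-0.244, -0.97, -0.0], [-0.97, 0.244, -0.0], [0.0, 0.0, -1.0]]
ft_force: [-0.7, 0.3, -0.1]
grip_width: 0.0001
```

Emit:
{"name": "step_arm", "arguments": {"steps": [{"xyz": [0,0.06,0],"turn": [0,0,0],"gripper": -1},{"xyz": [0,0.05,0],"turn": [0,0,0],"gripper": -1},{"xyz": [0,0,0],"turn": [0,0,0],"gripper": -1},{"xyz": [0,0,0],"turn": [0,0,0],"gripper": -1}]}}

```text
time_s: 8.5
position: [0.5445, -0.0122, 0.1392]
tool_rot: [[-0.244, -0.97, 0.003], [-0.97, 0.244, -0.001], [0.0, -0.003, -1.0]]
ft_force: [5.2, -2.4, -1.5]
grip_width: 0.0001
```

Emit:
{"name": "step_arm", "arguments": {"steps": [{"xyz": [0,0.04,0],"turn": [0,0,0],"gripper": -1},{"xyz": [0,0,0],"turn": [0,0,0],"gripper": -1},{"xyz": [0,0,0],"turn": [0,0,0],"gripper": -1}]}}

```text
time_s: 8.75
position: [0.5443, -0.0121, 0.1394]
tool_rot: [[-0.244, -0.97, 0.006], [-0.97, 0.244, -0.001], [-0.0, -0.006, -1.0]]
ft_force: [11.8, -2.8, -5.7]
grip_width: -0.0002
```

The force climbs (12 N) without motion, so the arm is at its stop. I'll back off, rise and move away for a clear look.

Emit:
{"name": "step_arm", "arguments": {"steps": [{"xyz": [0,-0.15,0],"turn": [0,0,0],"gripper": -1},{"xyz": [0,-0.25,0],"turn": [0,0,0],"gripper": -1},{"xyz": [0,0,0],"turn": [0,0,0],"gripper": -1},{"xyz": [0,0,-0.7],"turn": [0,0,0],"gripper": -1},{"xyz": [0,0,-0.8],"turn": [0,0,0],"gripper": -1},{"xyz": [0,0,-0.8],"turn": [0,0,0],"gripper": -1},{"xyz": [0,0.6,-0.7],"turn": [0,0,0],"gripper": -1},{"xyz": [0,0.8,-0.4],"turn": [0,0,0],"gripper": -1},{"xyz": [0,0.8,0],"turn": [0,0,0],"gripper": -1},{"xyz": [0,0,0],"turn": [0,0,0],"gripper": -1},{"xyz": [0,0,0],"turn": [0,0,0],"gripper": -1}]}}

```text
time_s: 9.67
position: [0.4708, 0.0066, 0.2756]
tool_rot: [[-0.244, -0.97, 0.0], [-0.97, 0.244, -0.0], [0.0, -0.0, -1.0]]
ft_force: [-0.5, 0.2, -1.0]
grip_width: 0.0001
```

```bash
python3 - <<'E'
from h import *
holes('w7',.098)
p=cv2.imread('pics/w7.png')[...,::-1];q,d2=cams.get_image('scene')
cv2.imwrite('pics/w8.png',cv2.resize(np.hstack([p,cv2.resize(q[140:260,160:320],(512,384))]),(800,300))[...,::-1])
i=cams.camera_info('wrist');T=i['extrinsics']
def px(x,y,z):
    c=np.linalg.inv(T)@np.append(np.append(C+x*X+y*Y,z),1);return (i['fx']*c[0]/c[2]+i['cx'])*400/512,(i['fy']*c[1]/c[2]+i['cy'])*300/384
for n,w in dict(knobtop=(.01,.045,.149),pivot=(.01,.12,.107),bar=(0,0,.14)).items():print(n,px(*w))
E
```

```text
9.7167 tcp [-0.0458  0.0454  0.2753] [ 0.3719532  -0.19905236  0.42623674] -3.228708795781035e-05
 top z -0.03 0 0.099 4135
 top z 0.0 0.03 0.0992 4567
 top z 0.03 0.06 0.099 5438
 hole 0.05 (253, 76) [ 19  18  17  18 192] [0.044  0.0501 0.098 ]
 hole -0.05 (359, 76) [ 19  19  17  18 192] [ 0.0436 -0.0499  0.098 ]
knobtop (np.float64(202.2688079958514), np.float64(94.16402995386494))
pivot (np.float64(140.3419917731244), np.float64(91.27552839924029))
bar (np.float64(243.49516988604364), np.float64(102.77220742310833))
```

View pics/w8.png

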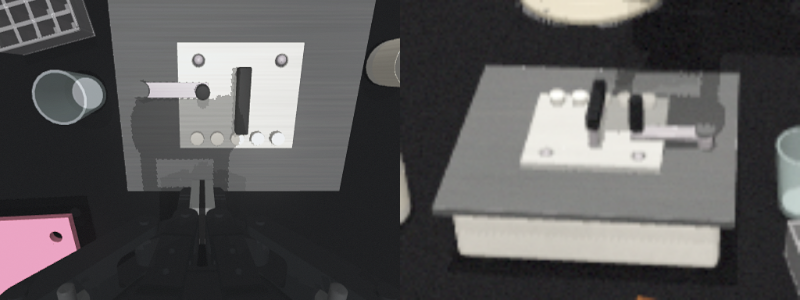

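```bash
python3 - <<'E'
from h import *
p=cv2.imread('pics/w7.png');i=cams.camera_info('wrist');T=i['extrinsics']
g=p.max(-1);b=(g<50).astype(np.uint8);b[:, :235]=0;b[:,285:]=0;b[:95]=0;b[145:]=0
k,l,st,ce=cv2.connectedComponentsWithStats(b);j=1+st[1:,4].argmax();print(st[j],ce[j])
for z in (.149,.131):print(sh(ray(*ce[j],z,i,T)).round(4))
# arm direction: bright edges left of plate (cols 185-225)
for u in (195,210,222):
    col=p[95:140,u].max(-1);r=np.nonzero(col>130)[0]+95
    if len(r):print(u,r.min(),r.max(),sh(ray(u,(r.min()+r.max())/2,.107,i,T)).round(4))
E
```

```text
[252 108  12   5  12] [257.5        108.91666667]
[0.0192 0.0461 0.149 ]
[0.0183 0.0462 0.131 ]
195 105 124 [0.0121 0.1053 0.107 ]
210 105 124 [0.0121 0.0911 0.107 ]
222 105 124 [0.0121 0.0798 0.107 ]
```

The arm's centre line is parallel to the shaker's y, which puts the joint at about 1.57. I'll hand in.

```bash
python3 -c "
from rig import order
print(order.close_job())"
```

```text
the job is handed in; nothing more can be done
None
```

The carrier is seated flat over both dowels and the hold-down arm is swung across it to its stop. I handed the job in at about 9.8 s with the gripper clear of everything.

- **Carrier:** I gripped the handle at 20 N and slid it about 20 mm in -x and 10 mm in -y along the shaker's axes, without lifting it. When I let go, it dropped onto the dowels. The last check put the plate top at 99 mm all over. The holes were about 1 mm off the dowels in x and exact in y, which is within the camera's error.
- **Hold-down arm:** I pushed the knob round with the closed fingers until the force rose to about 12 N with no further movement, then backed off. The last picture shows the arm along the shaker's y axis, so about 1.57 rad.
- **One check failed:** a colour mask meant to locate the knob caught only 12 pixels and gave a position about 9 mm off in x. I discarded it and relied on the arm's direction and the force at the stop.
- **Bystanders:** the arm never came near the bottle, beaker or tip box at their height, and they looked undisturbed. I did not re-measure their positions.

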